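# Load the colour meter and lock its sample carriage

### The arm

A 6-joint arm with a two-finger parallel gripper is mounted at the origin on the work surface. World frame = base frame: x ahead of the robot, y to its left, z up, the work surface at z = 0. Lengths are in mm, angles in degrees, forces in N, time in s.
With the tool pointing down it reaches from about 300 to 850 mm from the base axis. Payload 4.2 kg.
Tool frame: the origin (TCP) lies midway between the tips of the shut fingers; the grasp point (between the pads) lies 19 mm behind it; z points along the fingers, y is the line along which they close (so a half turn about z gives the same grasp; the last joint's range is limited). The gripper opens to 91 mm and grips with 3 to 60 N. Pads are 32 mm wide; open, the fingers measure 118 mm over their backs; the gripper's body (76 mm by 178 mm) begins 60 mm behind the grasp point.
Start: joints at [75.172, 18.312, 89.639, -0, 72.044, -1.146], TCP at [136.01, 558.699, 213.976] pointing down, gripper open.
Joint ranges: [-177.97, 177.97], [-48.28, 115.42], [12.27, 149.76], [-77.06, 257.06], [2.81, 150.46], [-146.56, 146.56]. Speed limits (degrees/s): [147.25, 147.25, 180, 180, 180, 180].

### API

Orientations are given as [roll, pitch, yaw] about the fixed x, y, z axes, in that order (R = Rz(yaw) Ry(pitch) Rx(roll)).
In Python, from workcell import env gives the robot as it stands.
- The arm moves only by the tool send_rows, never from a script. Its argument "steps" is a list that holds one entry, the list of rows, each a list of 5 numbers: the shift along the tool's x, y, z scaled (see below), then the turn about the tool's z scaled (see below), then the opening, from 0 (shut) to 1 (fully open). In form: [[[dx, dy, dz, yaw, fingers], ...]]. A call has 1 to 5 rows; each row shifts and turns the commanded pose from where the row before left it, along the tool's axes as they then stand; what a row does not reach is not made up. The controller multiplies each number of a shift by 0.04 m and each number of a turn by 0.12 rad. A row lasts 1/12 s, in which the tool goes at most 41.7 mm and 7.16 degrees, less where a joint would pass 70% of its speed; a pose out of reach is approached as far as the arm can. A call with a number of a shift or a turn outside -1 to 1 is refused whole. A call with a gripper value outside its range is refused whole. The fingers move at their own pace and stop on an object; "squeeze" is the grip in N (left out, the last holds). Time passes only in rows, so rows that do not move let the fingers close. It gives the time, the measured TCP pose, the force, the opening and the grip force at its end, in the units of the state.
- env.state(): the state, without advancing time (a new reading comes with each control period).
- env.grab_frame(name): name is "scene" or "top" or "wrist"; returns a dict with "pixels" (420x560x3 uint8, red, green, blue), "depth" (420x560 float32, mm along the optical axis (not along the pixel's ray), 0 where there is no reading), "intrinsics" (3x3 intrinsics, pixels), "dist" ([k1, k2, p1, p2, k3] as OpenCV has them; the pictures are not rectified), "cam_to_world" (4x4, takes a point from camera to world coordinates). Camera axes: x right, y down, z forward; pixel columns grow to the right and rows downward; lengths in mm; the calibration is good to about 2 mm. A picture is of the moment at which its call begins.
- env.job_done(): hands the job in; it is judged then, once.
The state is a dict: "time_s": time; "qpos": joint angles; "qvel": joint speeds; "effort": joint torques, N m; "ee_pos": TCP position; "ee_rot": TCP orientation; "force": force on the tool from outside, world axes, zero at the start; "torque": the same for the moment, N m; "gripper_width": finger opening in mm; "gripper_force": force on a finger pad.
Only numpy, scipy, OpenCV 4.12 (cv2) and the standard library are available. Lean on these libraries where they do the work, as an engineer would, in place of code of your own. Each camera call takes 0.05 s, during which the arm holds its last target. There are 200 camera calls.

### The job

Stand the squat sample jar in the round nest of the colour meter's carriage and let go, then slide the carriage all the way in under the measuring head. To lock it, press the knob on the sloping block in against its spring and, keeping it well pressed, turn it clockwise up to its stop, so that its thread holds it in when you let go. Leave everything else on the bench where it stands.

Things in the scene. Friction and masses are not known exactly. Their poses are not given: they have to be found in the camera images.
- meter: White bench colour meter, fixed. Origin on the bench, z up; its front (-x) looks roughly at the robot, its carriage runs along +y. Plinth x -95..80, y -235..125 mm, top at z 30. Above the +y end of the track hangs the measuring head, on an end wall (x -25..75, y 103..115) and a thin post (14 mm square, at x 70, y 10). Sizes here in mm.
- head (a point): Centre of the underside of the measuring head, a white block 130 (x) x 115 (y) x 70 mm high at (15, 57.5, 125) in the meter's frame: x -50..80, y 0..115, z 125..195. A black lens of 38 mm diameter hangs 10 mm below it at x 0, y 50.
- lock (a point): Where the knob's axis pierces the sloping face (44 x 54 mm) of the grey lock block, on the plinth in front of the head, at (-74, 55, 85) mm in the meter's frame. Face and knob axis lean 28 degrees from vertical towards the meter's -x; the head overhangs from 24 mm behind this point, so come along the axis.
- carriage (a joint): Travel of the flat aluminium carriage (84 x 170 mm, top at z 46 mm above the bench) along the meter's +y, in m: 0 fully out, 0.14 fully in (end stop). Moves stiffly (about 2 N), stays where left.
- nest (a point): Centre of the floor of the black round nest on the carriage (the jar's seat), 46 mm above the bench; inner Ø55, outer Ø65, its rim 10 mm high. Moves with the carriage; axes as the meter's. At carriage = 0 it is at (0, -90, 46) in the meter's frame.
- handle (a point): Middle of the top edge of the carriage's handle, an upright black plate 44 mm (along the meter's x) x 12 mm (along y) rising 52 mm above the carriage, 98 mm above the bench; 115 mm behind the nest (-y). When the carriage is fully in it is 65 mm clear of the head.
- knob (a point): Point on the knob's axis at the height to grip. Black straight grip bar 42 long x 11 thick x 26 mm high (from 15 mm below to 11 mm above this point along the axis) over a disc of 28 mm diameter. z along the axis out of the block (28 degrees from vertical), x along the bar, y across it. At rest 31 mm above the block's sloping face. Turns and sinks with the knob.
- press (a joint): How far the knob is pressed in along its axis, in m: 0 out (sprung, 3 N), 0.0095 bottom (12 N). Press about 0.008 before turning past 0.45 rad, where a ledge blocks a knob not pressed in (do not force it round); past 0.7 rad the thread holds it in at about 0.0055.
- turn (a joint): Clockwise turn of the knob seen from outside, rad: 0 .. 1.4 (stop). Starts between 0 and 0.35.
- squat_jar: The sample: the lowest and widest of three grey jars with white screw lids, Ø48 x 46 mm high. Origin at the centre of its underside, z up.
- tall_jar: Bystander: the tallest jar, Ø42 x 80 mm. Origin at the centre of its underside.
- slim_jar: Bystander: the thinnest jar, Ø28 x 62 mm. Origin at the centre of its underside.
- cup0: Bystander: yellow food cup with a paper lid, Ø68 (rim) x 39 mm. Origin at the centre of its underside.
- cup1: Bystander: a second such cup.
- wash_bottle: Bystander: white bottle Ø64 x 170 mm, to the right of the meter. Origin at the centre of its underside.
- mouse: Bystander: black computer mouse, 100 x 58 x 30 mm. Origin at the centre of its underside.
- spatula: Bystander: small spatula 190 mm long, lying on the bench between meter and robot. Origin under its middle, x along it.
Not all that is in view belongs to the job. Leave any brown or pink look-alike of the squat_jar alone.

How it is judged (in metres and radians):
On the way, in this order (a step that is already met when the one before it is completed fails the run):
1. the squat jar stands in the nest, let go (horizontal distance between squat_jar and nest below 0.008 m and z of squat_jar in the frame of nest between -0.005 and 0.005 m and angle between squat_jar's own z axis and vertical below 0.1 rad and contact force between the fingers and squat_jar below 0.1 N), for 0.2 s.
2. the carriage is fully in, the jar still in its nest (value of joint carriage above 0.136 m and horizontal distance between squat_jar and nest below 0.008 m and z of squat_jar in the frame of nest between -0.005 and 0.005 m and angle between squat_jar's own z axis and vertical below 0.1 rad), for 0.2 s.
3. the knob is pressed in and turned to its stop (value of joint carriage above 0.136 m and value of joint press above 0.0042 m and value of joint turn above 1.15 rad), for 0.2 s.
At the end, for the whole second after the job is handed in: The squat jar stands upright (within 0.1 rad) on the nest's floor (within 8 mm of its centre, 5 mm of its height), the carriage is within 4 mm of fully in, and the knob, let go, stays pressed in by at least 4.2 mm and turned to at least 1.15 rad (stop at 1.4) (all of step 3 and horizontal distance between squat_jar and nest below 0.008 m and z of squat_jar in the frame of nest between -0.005 and 0.005 m and angle between squat_jar's own z axis and vertical below 0.1 rad and linear speed of squat_jar below 0.02 m/s); the robot touches nothing.
It fails at once if the knob was forced round without being pressed in (value of joint turn above 0.6 rad and value of joint press below 0.0042 m).
It fails at once if another thing on the bench was moved by more than 30 mm (distance of any of tall_jar, slim_jar, cup0, cup1, wash_bottle, mouse, spatula from where it was at the start of the episode above 0.03 m).
It fails at once if a bystander jar, cup or the bottle was knocked over (angle between any of tall_jar, slim_jar, cup0, cup1, wash_bottle's own z axis and vertical above 0.6 rad).
It fails at once if the sample jar was tipped over (angle between squat_jar's own z axis and vertical above 0.7 rad).
It also fails if it takes over 67 s, if anything falls off the work surface, if the arm or the gripper's body presses on something with over 40 N, if the wrist force passes 120 N, or if a joint passes its speed limit or range.

## Working session

There is one attempt and no reset: what is moved stays moved. The work goes in short steps, Python scripts to look and compute and a tool call to move; the robot and the scene stay as the last step left them, time stands still between calls to the robot, and variables do not carry over. Pictures are saved under pics/ and viewed, at most 10 in all, crops included, and the job is handed in when it is done.

Besides the shell and the picture viewer there is one more tool, called after "Call:" as name(argument=value, ...), one argument or row to a line, values as JSON. send_rows: Moves the arm, as the interface text tells. Shifts and turns lie within -1 to 1; 1 stands for 0.04 m of shift or 0.12 rad of turn. Its arguments: {"type":"object","properties":{"steps":{"type":"array"},"squeeze":{"type":"number"}},"required":["steps"]}

```bash
mkdir -p pics; ls
cat > h.py <<'E'
import numpy as np, cv2
from workcell import env
def grab(n):
    f=env.grab_frame(n); return f
def save(f,name): cv2.imwrite('pics/'+name,cv2.cvtColor(f['pixels'],cv2.COLOR_RGB2BGR))
def ray(f,uv):
    p=cv2.undistortPoints(np.array(uv,float).reshape(-1,1,2),np.array(f['intrinsics'],float),np.array(f['dist'],float)).reshape(-1,2)
    T=np.array(f['cam_to_world']); d=np.c_[p,np.ones(len(p))]@T[:3,:3].T
    return T[:3,3],d
def onplane(f,uv,z):
    o,d=ray(f,uv); return o+d*((z-o[2])/d[:,2])[:,None]
def cloud(f):
    h,w=f['depth'].shape; uv=np.stack(np.meshgrid(np.arange(w),np.arange(h)),-1).reshape(-1,2)
    o,d=ray(f,uv); return (o+d*f['depth'].reshape(-1,1)).reshape(h,w,3)
E
python3 - <<'E'
from h import *
import pickle
fs={}
for n in('scene','top','wrist'):
    f=grab(n); save(f,n+'0.png'); fs[n]=f; print(n,np.round(np.array(f['cam_to_world']),2).tolist())
pickle.dump(fs,open('f0.pkl','wb'))
print(env.state())
E
```

```text
pics
scene [[-0.22, 0.57, -0.79, 1458.46], [0.98, 0.12, -0.19, 233.48], [-0.01, -0.82, -0.58, 793.93], [0.0, 0.0, 0.0, 1.0]]
top [[0.01, -1.0, 0.07, 441.9], [-1.0, -0.01, -0.0, 15.89], [0.01, -0.07, -1.0, 1316.93], [0.0, 0.0, 0.0, 1.0]]
wrist [[0.24, 0.93, 0.28, 56.78], [0.97, -0.23, -0.07, 577.58], [-0.0, 0.29, -0.96, 384.79], [0.0, 0.0, 0.0, 1.0]]
{'time_s': 0.15, 'qpos': array([ 7.51714578e+01,  1.83424353e+01,  8.96890997e+01, -1.11934902e-03,
        7.20421236e+01, -1.14388805e+00]), 'qvel': array([ 0.04959912, -0.12309108, -0.09671224, -0.00797592,  0.01850794,
       -0.03087826]), 'effort': array([ 1.11266054e-03, -4.12775409e+01, -2.32155097e+01,  7.27435760e-02,
        4.34236997e-02, -9.08038692e-05]), 'ee_pos': array([135.92555354, 558.33208441, 213.32981488]), 'ee_rot': array([-1.79926335e+02, -4.06304357e-04,  1.66315691e+02]), 'force': array([-0.05126279,  0.50066978, -0.33033817]), 'torque': array([-0.06123003, -0.02783379, -0.03038875]), 'gripper_force': 0.0, 'gripper_width': 91.26381391707336}
```

View pics/top0.png

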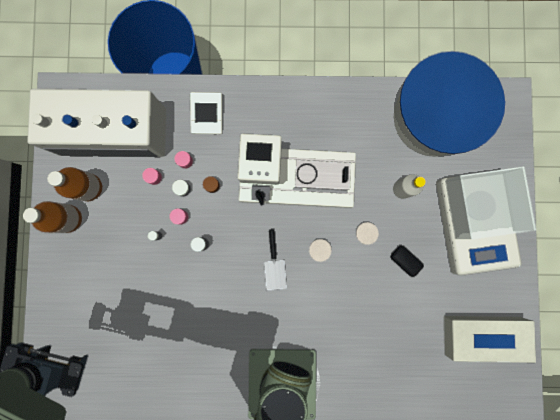

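View pics/scene0.png

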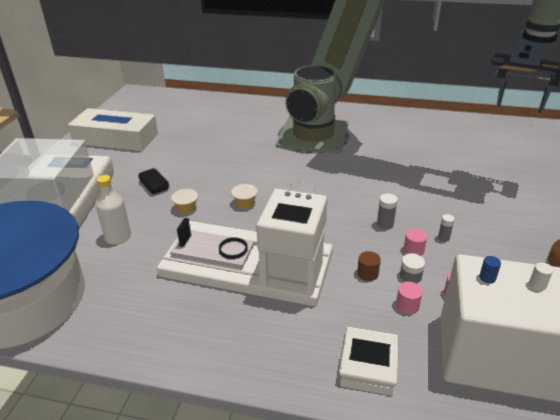

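The top view shows three white lids, at (181,187), (154,236) and (198,244). The scene view shows the lowest and widest one at (412,268), between the brown and pink look-alikes. That matches top (181,187). I'll confirm it with heights and a crop.

Run:
```python
from h import *
import pickle
fs=pickle.load(open('f0.pkl','rb')); f=fs['top']; C=cloud(f)
print(f['intrinsics'],f['dist'])
px=f['pixels']
hsv=cv2.cvtColor(px,cv2.COLOR_RGB2HSV)
for u,v in [(181,187),(154,236),(198,244),(152,175),(183,158),(178,216),(211,184),(320,250),(367,233)]:
    z=C[v-2:v+3,u-2:u+3,2].mean()
    m=(abs(C[...,2]-z)<8).astype(np.uint8)
    n,l,s,c=cv2.connectedComponentsWithStats(m); k=l[v,u]
    P=C[l==k]; print((u,v),'z',z.round(1),'area',s[k,4],'c',onplane(f,c[k],z).round(1), 'ext',np.ptp(P,0).round(0)[:2])
for u,v in [(330,198),(345,165),(307,174),(262,150),(262,185),(250,196),(330,160),(260,195),(320,170)]: print((u,v),C[v,u].round(1),px[v,u])
# meter: plinth top z~30
m=((C[...,2]>22)&(C[...,2]<38)&(px.min(-1)>150)); m[:,:235]=0;m[:,360:]=0;m[:130]=0;m[215:]=0
P=C[m][:,:2].astype(np.float32); print('plinth',len(P),cv2.minAreaRect(P),C[m][:,2].mean())
m=((C[...,2]>180)&(C[...,2]<210)); m[:,:225]=0;m[:,300:]=0;m[:120]=0;m[215:]=0
P=C[m][:,:2].astype(np.float32); print('head',len(P),cv2.minAreaRect(P),C[m][:,2].mean())
m=((C[...,2]>85)&(C[...,2]<110)); m[:,:325]=0;m[:,360:]=0;m[:150]=0;m[195:]=0
P=C[m][:,:2].astype(np.float32); print('handle',len(P),cv2.minAreaRect(P),P.mean(0))
a=cv2.resize(px[140:260,130:230],None,fx=4,fy=4,interpolation=2); b=cv2.resize(px[120:220,230:360],None,fx=4.0,fy=4.8,interpolation=2)
o=np.hstack([a[:480,:280],b]); print(o.shape); cv2.imwrite('pics/crop1.png',o[:,:,::-1])
```

```text
[[414.82221129   0.         280.19933221]
 [  0.         414.82221129 208.72075622]
 [  0.           0.           1.        ]] [0.01691132 0.         0.         0.         0.        ]
(181, 187) z 45.6 area 192 c [[598.7 318.   45.6]] ext [44. 46.]
(154, 236) z 62.4 area 78 c [[450.5 394.   62.4]] ext [24. 31.]
(198, 244) z 80.7 area 157 c [[425.6 253.3  80.7]] ext [39. 41.]
(152, 175) z 46.4 area 204 c [[634.4 412.1  46.4]] ext [45. 50.]
(183, 158) z 45.9 area 196 c [[687.9 313.5  45.9]] ext [46. 47.]
(178, 216) z 46.6 area 197 c [[509.5 323.7  46.6]] ext [46. 47.]
(211, 184) z 45.3 area 194 c [[610.2 226.6  45.3]] ext [48. 46.]
(320, 250) z 40.0 area 384 c [[ 409.9 -113.5   40. ]] ext [64. 68.]
(367, 233) z 39.4 area 379 c [[ 462.9 -257.7   39.4]] ext [65. 68.]
(330, 198) [ 570.2 -144.4   33.5] [227 234 223]
(345, 165) [ 671.8 -189.    47.7] [208 207 203]
(307, 174) [642.8 -71.7  46.4] [206 202 198]
(262, 150) [684.4  62.1 194.6] [34 37 36]
(262, 185) [602.1  65.3  85.3] [123 129 122]
(250, 196) [574.5 104.5  30. ] [227 236 227]
(330, 160) [ 689.5 -144.2   34.7] [203 199 194]
(260, 195) [567.8  69.1 125.6] [ 7 14  9]
(320, 170) [ 654.9 -111.4   50.7] [204 203 197]
plinth 2589 ((638.298828125, -42.37187194824219), (358.8636169433594, 173.78750610351562), 87.40864562988281) 30.6235411625516
head 1965 ((665.8740844726562, 68.92767333984375), (114.90526580810547, 130.62881469726562), 87.3033447265625) 195.51246628473208
handle 71 ((638.66650390625, -183.91476440429688), (42.502933502197266, 12.475854873657227), 0.45015108585357666) [ 638.53656 -184.10468]
(480, 800, 3)
```

View pics/crop1.png

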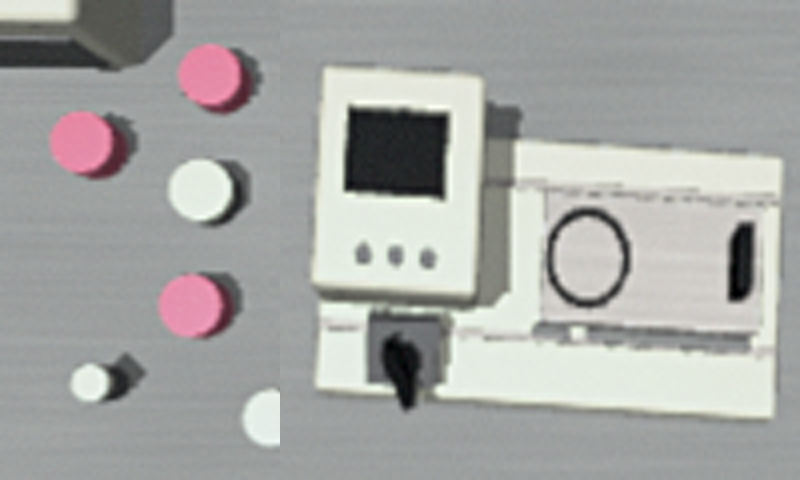

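The crop shows the squat jar's white lid at crop (200,190). It is 46 mm high, and the other two white lids are 62 and 81 mm. Next I'll fit the nest, handle and knob.

```bash
cat >> h.py <<'E'
a=np.deg2rad(-2.65); RM=np.array([[np.cos(a),-np.sin(a)],[np.sin(a),np.cos(a)]]); OM=np.array([648.3,12.2])
def m2w(x,y): return RM@[x,y]+OM
def w2m(p): return (np.asarray(p)[...,:2]-OM)@RM
def plan(x,y,z,yaw=None):
    s=env.state(); p=s['ee_pos']; w=s['ee_rot'][2]; t=np.deg2rad(w)
    d=np.array([x,y,z])-p; u=np.array([d@[np.cos(t),np.sin(t),0],d@[np.sin(t),-np.cos(t),0],-d[2]])/40
    print('pos',p.round(1),'yaw',round(w,1),'units',u.round(2),'n',np.ceil(np.linalg.norm(u)),'turn',None if yaw is None else round(((w-yaw+180)%360-180)/6.875,2),'F',s['force'].round(1),'t',round(s['time_s'],1),'w',round(s['gripper_width'],1))
E
python3 - <<'E'
from h import *
import pickle
fs=pickle.load(open('f0.pkl','rb')); f=fs['top']; C=cloud(f); px=f['pixels']
m=(px.max(-1)<110).astype(np.uint8); m[:,:296]=0;m[:,320:]=0;m[:160]=0;m[186:]=0
c,_=cv2.findContours(m,0,1); c=max(c,key=len); e=cv2.fitEllipse(c); print('ring',e,onplane(f,[e[0]],56), w2m(onplane(f,[e[0]],56)))
ys,xs=np.where((px.max(-1)<90)&(np.arange(560)[None]>335)&(np.arange(560)[None]<356)&(np.arange(420)[:,None]>158)&(np.arange(420)[:,None]<190))
print('handle px',xs.min(),xs.max(),ys.min(),ys.max()); 
P=C[ys,xs]; print(P[P[:,2]>88].mean(0), w2m(P[P[:,2]>88].mean(0)))
m=(px.max(-1)<45); m[:,:245]=0;m[:,275:]=0;m[:186]=0;m[215:]=0
P=C[m]; print('bar',len(P)); Q=w2m(P); 
for q,z in sorted(zip(Q.round(0).tolist(),P[:,2].round(0))): print(q,z,end='; ')
plan(598.7,318,214,128)
E
```

```text
ring ((306.3822937011719, 173.21832275390625), (19.54802703857422, 20.112228393554688), 12.51094913482666) [[643.66006047 -69.13484487  56.        ]] [[ -0.87448242 -81.46239199]]
handle px 342 347 167 182
[ 637.11846362 -182.66287588   96.87841472] [  -2.16014505 -195.17146544]
bar 84
[-206.0, -6.0] 1317.0; [-108.0, 46.0] 113.0; [-107.0, 50.0] 108.0; [-105.0, 46.0] 115.0; [-105.0, 49.0] 113.0; [-105.0, 52.0] 116.0; [-103.0, 49.0] 119.0; [-102.0, 47.0] 117.0; [-102.0, 52.0] 115.0; [-100.0, 53.0] 116.0; [-99.0, 47.0] 118.0; [-99.0, 50.0] 116.0; [-98.0, 44.0] 108.0; [-97.0, 47.0] 119.0; [-97.0, 50.0] 120.0; [-97.0, 53.0] 118.0; [-97.0, 56.0] 118.0; [-96.0, 44.0] 111.0; [-95.0, 58.0] 126.0; [-94.0, 50.0] 122.0; [-94.0, 53.0] 119.0; [-94.0, 56.0] 120.0; [-93.0, 47.0] 115.0; [-92.0, 45.0] 102.0; [-92.0, 56.0] 126.0; [-92.0, 58.0] 124.0; [-91.0, 50.0] 123.0; [-91.0, 53.0] 122.0; [-90.0, 48.0] 110.0; [-89.0, 56.0] 127.0; [-89.0, 59.0] 123.0; [-89.0, 62.0] 122.0; [-89.0, 63.0] 92.0; [-88.0, 45.0] 97.0; [-88.0, 50.0] 119.0; [-88.0, 53.0] 121.0; [-87.0, 48.0] 107.0; [-86.0, 53.0] 124.0; [-86.0
[... 365 characters left out ...]
0; [-80.0, 45.0] 103.0; [-80.0, 49.0] 101.0; [-80.0, 54.0] 121.0; [-80.0, 59.0] 124.0; [-78.0, 51.0] 104.0; [-78.0, 59.0] 131.0; [-78.0, 62.0] 129.0; [-78.0, 65.0] 130.0; [-77.0, 43.0] 102.0; [-77.0, 46.0] 102.0; [-77.0, 49.0] 98.0; [-77.0, 56.0] 125.0; [-76.0, 54.0] 112.0; [-76.0, 62.0] 132.0; [-75.0, 49.0] 105.0; [-75.0, 59.0] 131.0; [-75.0, 65.0] 124.0; [-74.0, 46.0] 103.0; [-74.0, 52.0] 97.0; [-74.0, 57.0] 118.0; [-73.0, 54.0] 109.0; [-72.0, 49.0] 105.0; [-72.0, 52.0] 102.0; [-72.0, 60.0] 127.0; [-71.0, 57.0] 118.0; [-71.0, 63.0] 121.0; [-71.0, 66.0] 114.0; [-68.0, 60.0] 122.0; pos [135.9 558.3 213.3] yaw 166.3 units [-12.66  -3.1   -0.02] n 14.0 turn 5.57 F [-0.1  0.5 -0.3] t 0.1 w 91.3
```

Call:
send_rows(
  steps=[
    [[-0.9,-0.22,0,0,1],[-0.9,-0.22,0,0,1],[-0.9,-0.22,0,0,1],[-0.9,-0.22,0,0,1],[-0.9,-0.22,0,0,1]],
  ],
)

```text
time_s: 0.57
ee_pos: [301.6, 472.3, 213.8]
ee_rot: [-180.0, -0.0, 166.3]
force: [0.1, 1.0, -0.6]
gripper_width: 90.8
gripper_force: 0.0
```

Call:
send_rows(
  steps=[
    [[-0.9,-0.22,0,0,1],[-0.9,-0.22,0,0,1],[-0.9,-0.22,0,0,1],[-0.9,-0.22,0,0,1],[-0.9,-0.22,0,0,1]],
  ],
)

```text
time_s: 0.98
ee_pos: [466.3, 386.8, 213.7]
ee_rot: [-180.0, -0.0, 166.3]
force: [-0.1, 1.2, 0.2]
gripper_width: 91.1
gripper_force: 0.0
```

Call:
send_rows(
  steps=[
    [[-0.9,-0.22,0,0,1],[-0.9,-0.22,0,0,1],[-0.9,-0.22,0,0,1],[-0.9,-0.22,0,0,1],[0,0,0,0.9,1]],
  ],
)

```text
time_s: 1.4
ee_pos: [602.1, 315.7, 212.5]
ee_rot: [-179.9, 0.2, 159.8]
force: [-1.1, -0.1, -0.0]
gripper_width: 91.3
gripper_force: 0.0
```

Call:
send_rows(
  steps=[
    [[0,0,0,0.9,1],[0,0,0,0.9,1],[0,0,0,0.9,1],[0,0,0,0.9,1],[0,0,0,0.9,1]],
  ],
)

```text
time_s: 1.82
ee_pos: [596.5, 319.6, 213.4]
ee_rot: [-179.9, -0.0, 128.9]
force: [-0.7, -0.2, -0.5]
gripper_width: 91.5
gripper_force: 0.0
```

Run:
```python
from h import *
f=grab('wrist'); C=cloud(f); px=f['pixels']; save(f,'w1.png')
m=((abs(C[...,2]-46)<6)&(px.min(-1)>120)&(np.ptp(px.astype(int),-1)<40)&(np.hypot(C[...,0]-598,C[...,1]-318)<45)).astype(np.uint8)
P=C[m>0]; print(len(P),cv2.minEnclosingCircle(P[:,:2].astype(np.float32)),P.mean(0))
c,_=cv2.findContours(m,0,1); c=max(c,key=len); e=cv2.fitEllipse(c); print(e,onplane(f,[e[0]],46))
plan(598.7,318,16,128)
```

```text
1237 ((598.8115234375, 320.37884521484375), 23.85686492919922) [598.30962862 321.0402299   46.83247194]
((283.4309997558594, 191.67042541503906), (38.678348541259766, 39.092464447021484), 92.46957397460938) [[598.36405021 321.01287052  46.        ]]
pos [596.4 319.7 213.4] yaw 128.7 units [-0.07  0.02  4.94] n 5.0 turn 0.1 F [ 0.   0.1 -0.5] t 1.9 w 91.4
```

Call:
send_rows(
  steps=[
    [[-0.03,0.04,0.9,0,1],[0,0,0.9,0,1],[0,0,0.9,0,1],[0,0,0.9,0,1],[0,0,0.9,0,1]],
  ],
)

```text
time_s: 2.28
ee_pos: [598.3, 319.7, 32.3]
ee_rot: [180.0, -0.0, 129.3]
force: [0.4, 0.4, -0.3]
gripper_width: 90.9
gripper_force: 0.0
```

Call:
send_rows(
  steps=[
    [[0,0,0.43,0,1],[0,0,0,0,1],[0,0,0,0,0.3],[0,0,0,0,0.3],[0,0,0,0,0.3]],
  ],
  squeeze=20,
)

```text
time_s: 2.7
ee_pos: [600.1, 320.6, 19.1]
ee_rot: [179.8, 0.0, 129.2]
force: [0.4, 0.4, 0.4]
gripper_width: 74.0
gripper_force: 0.0
```

Call:
send_rows(
  steps=[
    [[0,0,0,0,0.3],[0,0,0,0,0.3],[0,0,0,0,0.3],[0,0,0,0,0.3],[0,0,0,0,0.3]],
  ],
)

```text
time_s: 3.12
ee_pos: [598.8, 320.0, 17.5]
ee_rot: [179.9, 0.0, 129.2]
force: [-0.1, -0.4, 2.3]
gripper_width: 47.6
gripper_force: 20.0
```

Call:
send_rows(
  steps=[
    [[0,0,-0.6,0,0.3],[0,0,-0.9,0,0.3],[0,0,-0.9,0,0.3],[0,0,-0.9,0,0.3],[0,0,-0.9,0,0.3]],
  ],
)

```text
time_s: 3.53
ee_pos: [598.1, 319.6, 186.1]
ee_rot: [-180.0, -0.0, 129.2]
force: [1.4, 0.8, -0.8]
gripper_width: 47.8
gripper_force: 20.0
```

Call:
send_rows(
  steps=[
    [[0,0,-0.9,0,0.3],[0,0,-0.7,0,0.3],[-0.55,-0.35,0,0,0.3],[-0.75,-0.477,0,0,0.3],[-0.75,-0.477,0,0,0.3]],
  ],
)

```text
time_s: 3.95
ee_pos: [609.7, 223.0, 249.0]
ee_rot: [180.0, 0.0, 129.3]
force: [-0.6, -0.2, -1.6]
gripper_width: 47.1
gripper_force: 20.0
```

Call:
send_rows(
  steps=[
    [[-0.75,-0.477,0,0,0.3],[-0.75,-0.477,0,0,0.3],[-0.75,-0.477,0,0,0.3],[-0.75,-0.477,0,0,0.3],[-0.75,-0.477,0,0,0.3]],
  ],
)

```text
time_s: 4.37
ee_pos: [630.4, 45.1, 248.5]
ee_rot: [-180.0, -0.0, 129.2]
force: [0.1, 0.3, -1.0]
gripper_width: 47.4
gripper_force: 20.0
```

Call:
send_rows(
  steps=[
    [[-0.75,-0.477,0,0,0.3],[-0.75,-0.477,0,0,0.3],[-0.75,-0.477,0,0,0.3],[-0.2,-0.12,0,0,0.3],[0,0,0,0.9,0.3]],
  ],
)

```text
time_s: 4.78
ee_pos: [644.5, -71.7, 248.1]
ee_rot: [-179.9, 0.0, 122.7]
force: [0.3, -0.0, -0.4]
gripper_width: 47.4
gripper_force: 20.0
```

Call:
send_rows(
  steps=[
    [[0,0,0,0.9,0.3],[0,0,0,0.9,0.3],[0,0,0,0.9,0.3],[0,0,0,0.9,0.3],[0,0,0,0.9,0.3]],
  ],
)

```text
time_s: 5.2
ee_pos: [644.4, -67.9, 248.3]
ee_rot: [-180.0, -0.0, 91.8]
force: [0.0, 0.1, -1.8]
gripper_width: 47.5
gripper_force: 20.0
```

Call:
send_rows(
  steps=[
    [[0,0,0,0.69,0.3],[0,0,0.7,0,0.3],[0,0,0.7,0,0.3],[0,0,0,0,0.3],[0,0,0,0,0.3]],
  ],
)

```text
time_s: 5.62
ee_pos: [643.6, -67.9, 191.3]
ee_rot: [-179.8, -0.0, 87.3]
force: [0.1, 0.3, -0.1]
gripper_width: 47.5
gripper_force: 20.0
```

Run:
```python
from h import *
f=grab('wrist'); C=cloud(f); px=f['pixels']; save(f,'w2.png')
plan(*m2w(0,-81),80,87.35)
m=((C[...,2]>20)&(C[...,2]<70)&(px.max(-1)<60)&(np.hypot(C[...,0]-644,C[...,1]+70)<50))
P=C[m]; print(len(P)); 
if len(P)>20: print(cv2.minAreaRect(P[:,:2].astype(np.float32)),P.mean(0))
```

```text
pos [644.9 -68.1 193.2] yaw 87.3 units [-0.02 -0.01  2.83] n 3.0 turn -0.0 F [ 0.6  0.3 -0.9] t 5.7 w 47.6
483
((643.8904418945312, -62.71995544433594), (50.21916198730469, 64.06230163574219), 86.73470306396484) [646.50128534 -60.23809747  56.15367436]
```

View pics/w2.png

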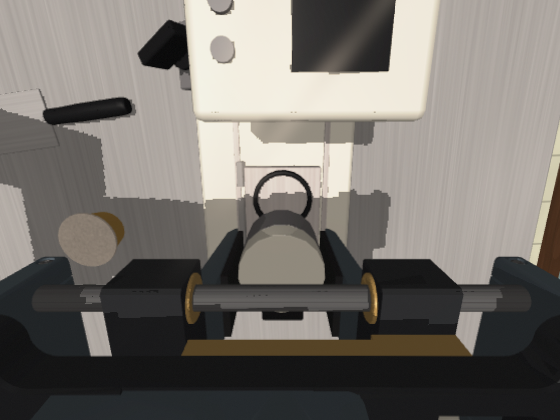

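Call:
send_rows(
  steps=[
    [[-0.03,-0.025,0.5,0,0.3],[0,0,0.8,0,0.3],[0,0,0.8,0,0.3],[0,0,0.5,0,0.3],[0,0,0.3,0,0.3]],
  ],
)

```text
time_s: 6.08
ee_pos: [643.6, -69.4, 76.0]
ee_rot: [-180.0, -0.0, 87.3]
force: [-0.6, -0.0, -1.1]
gripper_width: 48.1
gripper_force: 20.0
```

Call:
send_rows(
  steps=[
    [[0,0,0.1,0,0.3],[0,0,0.05,0,0.3],[0,0,0.05,0,0.3],[0,0,0,0,0.3],[0,0,0,0,0.3]],
  ],
)

```text
time_s: 6.5
ee_pos: [644.5, -69.6, 70.2]
ee_rot: [179.8, 0.0, 87.3]
force: [-0.7, -0.5, -1.3]
gripper_width: 47.6
gripper_force: 20.0
```

Call:
send_rows(
  steps=[
    [[0,0,0.05,0,0.3],[0,0,0.05,0,0.3],[0,0,0.03,0,0.3],[0,0,0,0,0.3],[0,0,0,0,0.3]],
  ],
)

```text
time_s: 6.92
ee_pos: [643.5, -69.5, 63.5]
ee_rot: [-180.0, -0.0, 87.3]
force: [-0.2, -0.9, -0.8]
gripper_width: 47.7
gripper_force: 20.0
```

Call:
send_rows(
  steps=[
    [[0,0,0.03,0,0.3],[0,0,0,0,0.3],[0,0,0,0,0.3],[0,0,0,0,0.6],[0,0,0,0,0.7]],
  ],
)

```text
time_s: 7.33
ee_pos: [643.8, -69.5, 62.4]
ee_rot: [180.0, -0.0, 87.3]
force: [-0.6, 0.1, -0.9]
gripper_width: 58.2
gripper_force: 0.0
```

Call:
send_rows(
  steps=[
    [[0,0,0,0,0.75],[0,0,0,0,0.75],[0,0,0,0,0.75],[0,0,0,0,0.75],[0,0,0,0,0.75]],
  ],
)

```text
time_s: 7.75
ee_pos: [643.6, -69.5, 62.2]
ee_rot: [-180.0, -0.0, 87.3]
force: [-0.3, -0.0, 0.1]
gripper_width: 68.6
gripper_force: 0.0
```

Call:
send_rows(
  steps=[
    [[0,0,-0.6,0,0.75],[0,0,-0.9,0,0.75],[0,0,-0.9,0,0.75],[0,0,0,0,0.75],[0,0,0,0,0.75]],
  ],
)

```text
time_s: 8.17
ee_pos: [645.1, -69.7, 161.1]
ee_rot: [179.7, 0.0, 87.3]
force: [-0.9, 0.2, -0.0]
gripper_width: 68.0
gripper_force: 0.0
```

Run:
```python
from h import *
f=grab('scene'); C=cloud(f); px=f['pixels']; save(f,'s2.png')
m=((C[...,2]>82)&(C[...,2]<100)&(px.min(-1)>120)&(np.hypot(C[...,0]-644,C[...,1]+69)<40)); P=C[m]
print(len(P)); print(P.mean(0),cv2.minEnclosingCircle(P[:,:2].astype(np.float32)),np.median(P[:,2]))
m=((C[...,2]>94)&(C[...,2]<104)&(px.max(-1)<60)&(np.hypot(C[...,0]-637,C[...,1]+184)<40)); P=C[m]
print('handle',len(P),P.mean(0),w2m(P).min(0),w2m(P).max(0))
hx,hy=m2w(0,-232); plan(hx,hy,172,87.35)
cv2.imwrite('pics/s2c.png',cv2.resize(px[190:300,140:350],None,fx=3,fy=3,interpolation=2)[:,:,::-1])
```

```text
310
[649.73277637 -67.0667379   90.92664651] ((646.4129028320312, -68.53305053710938), 24.635522842407227) 91.69728791542764
handle 64 [ 644.83138811 -182.44865463   97.94731178] [ -16.22248856 -200.99950932] [  23.54420953 -188.84954287]
pos [643.7 -69.6 158.9] yaw 87.3 units [-3.75  0.02 -0.33] n 4.0 turn -0.0 F [-0.2 -0.2 -0.3] t 8.2 w 68.3
```

View pics/s2c.png

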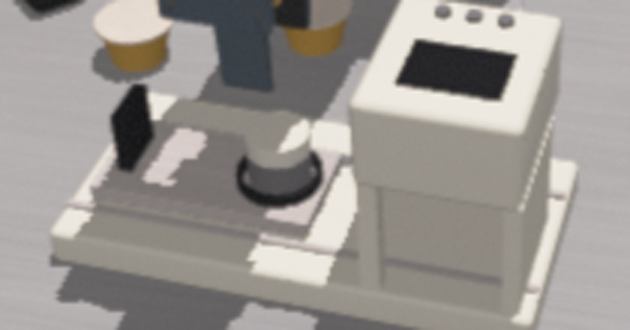

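Call:
send_rows(
  steps=[
    [[-0.9,0,0,0,0],[-0.95,0,0,0,0],[-0.95,0,0,0,0],[-0.95,0,0,0,0],[0,0,0.7,0,0]],
  ],
)

```text
time_s: 8.63
ee_pos: [638.4, -227.2, 133.2]
ee_rot: [179.5, 0.4, 87.0]
force: [0.5, 0.1, 0.3]
gripper_width: 38.2
gripper_force: 0.0
```

Call:
send_rows(
  steps=[
    [[0,0,0.9,0,0],[0,0,0.45,0,0],[0,0,0,0,0],[0.2,0,0,0,0],[0.2,0,0,0,0]],
  ],
)

```text
time_s: 9.05
ee_pos: [637.5, -203.4, 76.7]
ee_rot: [180.0, 0.0, 87.3]
force: [-0.8, -2.1, 0.2]
gripper_width: 4.6
gripper_force: 1.1
```

Call:
send_rows(
  steps=[
    [[0.2,0,0,0,0],[0.3,0,0,0,0],[0.3,0,0,0,0],[0.3,0,0,0,0],[0.3,0,0,0,0]],
  ],
)

```text
time_s: 9.47
ee_pos: [640.6, -145.9, 77.5]
ee_rot: [179.9, 0.0, 87.4]
force: [-0.4, -3.4, 1.4]
gripper_width: 0.6
gripper_force: 1.2
```

Call:
send_rows(
  steps=[
    [[0.3,0,0,0,0],[0.3,0,0,0,0],[0.3,0,0,0,0],[0.3,0,0,0,0],[0.2,0,0,0,0]],
  ],
)

```text
time_s: 9.88
ee_pos: [642.8, -89.6, 76.3]
ee_rot: [180.0, -0.0, 87.4]
force: [0.9, -2.3, 2.0]
gripper_width: 0.5
gripper_force: 1.0
```

Call:
send_rows(
  steps=[
    [[0.15,0,0,0,0],[0.12,0,0,0,0],[0.08,0,0,0,0],[0.05,0,0,0,0],[0,0,0,0,0]],
  ],
)

```text
time_s: 10.3
ee_pos: [643.2, -75.4, 76.2]
ee_rot: [-180.0, -0.0, 87.3]
force: [0.6, 0.1, -0.1]
gripper_width: 0.4
gripper_force: 0.4
```

Call:
send_rows(
  steps=[
    [[0.05,0,0,0,0],[0.05,0,0,0,0],[0.05,0,0,0,0],[0,0,0,0,0],[0,0,0,0,0]],
  ],
)

```text
time_s: 10.72
ee_pos: [643.2, -75.3, 76.4]
ee_rot: [-180.0, 0.5, 87.4]
force: [-0.7, -15.8, -0.1]
gripper_width: 0.3
gripper_force: 8.1
```

Call:
send_rows(
  steps=[
    [[-0.3,0,0,0,0],[-0.2,0,-0.5,0,0],[0,0,-0.9,0,0],[0,0,-0.9,0,0],[0,0,-0.9,0,0.33]],
  ],
)

```text
time_s: 11.13
ee_pos: [641.8, -89.4, 205.0]
ee_rot: [-179.9, -0.1, 87.3]
force: [0.3, -0.1, -1.2]
gripper_width: 4.4
gripper_force: 0.0
```

Call:
send_rows(
  steps=[
    [[0,0,-0.7,0,0.33],[0.6,-0.4,0,0,0.33],[0.8,-0.5,0,0,0.33],[0.8,-0.5,0,0,0.33],[0.8,-0.5,0,0,0.33]],
  ],
)

```text
time_s: 11.55
ee_pos: [570.9, 35.1, 232.0]
ee_rot: [-179.9, -0.1, 87.2]
force: [1.1, 0.7, -0.7]
gripper_width: 29.8
gripper_force: 0.0
```

Call:
send_rows(
  steps=[
    [[0.8,-0.46,0,0,0.33],[0.3,0,0,-0.8,0.33],[0,0,0,-0.95,0.33],[0,0,0,-0.95,0.33],[0,0,0,-0.95,0.33]],
  ],
)

```text
time_s: 11.97
ee_pos: [555.3, 79.6, 232.1]
ee_rot: [-180.0, -0.1, 112.8]
force: [-0.6, -0.6, 0.6]
gripper_width: 30.1
gripper_force: 0.0
```

Call:
send_rows(
  steps=[
    [[0,0,0,-0.95,0.33],[0,0,0,-0.95,0.33],[0,0,0,-0.95,0.33],[0,0,0,-0.95,0.33],[0,0,0,-0.95,0.33]],
  ],
)

```text
time_s: 12.38
ee_pos: [555.5, 79.0, 231.9]
ee_rot: [180.0, -0.1, 145.4]
force: [0.3, -0.5, -0.0]
gripper_width: 30.2
gripper_force: 0.0
```

Call:
send_rows(
  steps=[
    [[0,0,0,-0.95,0.33],[0,0,0,-0.95,0.33],[0,0,0,-0.95,0.33],[0,0,0,-0.95,0.33],[0,0,0,-0.9,0.33]],
  ],
)

```text
time_s: 12.8
ee_pos: [555.4, 79.0, 231.9]
ee_rot: [179.9, -0.1, 177.7]
force: [0.9, 0.2, 0.2]
gripper_width: 29.9
gripper_force: 0.0
```

Run:
```python
from h import *
f=grab('wrist'); C=cloud(f); px=f['pixels']; save(f,'w3.png')
plan(*m2w(-95,55),165,177.35)
f=grab('top'); C=cloud(f);px=f['pixels']
m=((C[...,2]>88)&(C[...,2]<104)&(px.max(-1)<80)&(np.hypot(C[...,0]-645,C[...,1]+53)<40)); P=C[m]
print('handle',len(P),w2m(P.mean(0)) if len(P) else '')
```

```text
pos [555.5  78.9 231.9] yaw 177.8 units [-0.02 -0.18  1.67] n 2.0 turn 0.07 F [0.4 0.2 0.6] t 12.8 w 30.5
handle 54 [ -1.59646263 -64.40575279]
```

View pics/w3.png

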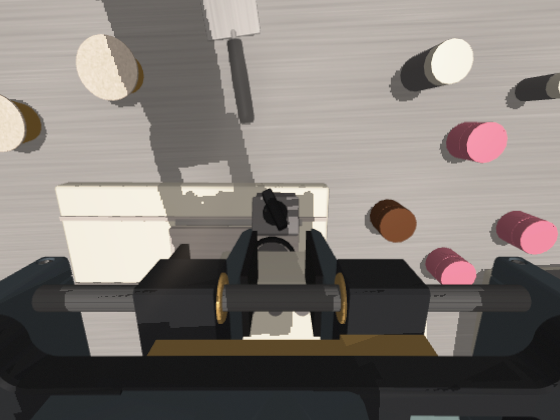

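The wrist view shows the bar running from (268,192) to (285,225) with the disc under it at (276,212). The handle reads −64, so the carriage is fully in. Next I'll measure the bar in metres.

```bash
cat >> h.py <<'E'
A=np.array([-np.sin(np.deg2rad(28)),0,np.cos(np.deg2rad(28))]); S=np.array([np.cos(np.deg2rad(28)),0,np.sin(np.deg2rad(28))]); L=np.array([-74,55,85.])
def knob(name):
    f=grab(name); C=cloud(f); px=f['pixels']
    M=np.dstack([w2m(C.reshape(-1,3)).reshape(C.shape[:2]+(2,)),C[...,2]])-L
    h=M@A; s=M@S; y=M[...,1]
    m=(px.max(-1)<70)&(np.hypot(s,y)<26)&(h>15)&(h<60)
    n=np.percentile(h[m],[50,90,97]); top=m&(abs(h-n[1])<6)
    P=np.c_[s[top],y[top]].astype(np.float32)
    c,sz,ang=cv2.minAreaRect(P); v=cv2.fitLine(P,cv2.DIST_HUBER,0,.01,.01).ravel()
    print(name,m.sum(),'h',n.round(1),'top',len(P),'rect',np.round([*c,*sz,ang],1),'line ang',np.rad2deg(np.arctan(v[1]/v[0])).round(1),'med top h',np.median(h[top]).round(1))
E
python3 - <<'E'
from h import *
knob('wrist'); knob('scene'); knob('top')
E
```

```text
wrist 705 h [42.1 43.5 44. ] top 444 rect [ 0.4  0.5 41.6 10.9 25.6] line ang 26.2 med top h 42.7Traceback (most recent call last):
  File "<stdin>", line 2, in <module>
  File "h.py", line 28, in knob
    n=np.percentile(h[m],[50,90,97]); top=m&(abs(h-n[1])<6)
    return _quantile_unchecked(
        a, q, axis, out, overwrite_input, method, keepdims, weights)
    return _ureduce(a,
                    func=_quantile_ureduce_func,
    ...<5 lines>...
                    overwrite_input=overwrite_input,
                    method=method)
    r = func(a, **kwargs)
    result = _quantile(arr,
                       quantiles=q,
    ...<2 lines>...
                       out=out,
                       weights=wgt)
    slices_having_nans = np.isnan(arr[-1, ...])
                                  ~~~^^^^^^^^^
IndexError: index -1 is out of bounds for axis 0 with size 0
```

Call:
send_rows(
  steps=[
    [[0.055,-0.17,0.5,0.07,0.4],[0,0,0.9,0,0.4],[0,0,0.8,0,0.4],[0,0,0,0,0.4],[0,0,0,0,0.4]],
  ],
  squeeze=3,
)

```text
time_s: 13.42
ee_pos: [552.6, 72.0, 143.4]
ee_rot: [-180.0, -0.2, 176.8]
force: [-0.2, 0.2, 0.6]
gripper_width: 36.5
gripper_force: 0.0
```

Run:
```python
from h import *
plan(*m2w(-98,55.4),104,177.35); print(w2m(env.state()['ee_pos']))
```

```text
pos [552.6  72.  143.4] yaw 176.8 units [-0.01  0.    0.99] n 1.0 turn -0.08 F [-0.2  0.2  0.6] t 13.4 w 36.5
[-98.40804203  55.33098684]
```

Call:
send_rows(
  steps=[
    [[0,0,0.5,-0.08,0.4],[0,0,0.3,0,0.4],[0,0,0.15,0,0.4],[0,0,0,0,0.4],[0,0,0,0,0.4]],
  ],
)

```text
time_s: 13.83
ee_pos: [554.7, 72.2, 107.9]
ee_rot: [180.0, 0.1, 177.4]
force: [0.7, -0.8, -0.5]
gripper_width: 36.6
gripper_force: 0.0
```

Call:
send_rows(
  steps=[
    [[0,0,0,0,0.3],[0,0,0,0,0.25],[0,0,0,0,0.25],[0,0,0,0,0.25],[0,0,0,0,0.25]],
  ],
)

```text
time_s: 14.25
ee_pos: [553.6, 71.8, 106.8]
ee_rot: [-180.0, 0.0, 177.5]
force: [-0.7, -2.6, 1.7]
gripper_width: 22.9
gripper_force: 1.5
```

Run:
```python
from h import *
print(w2m(env.state()['ee_pos'])); knob('wrist')
```

```text
[-97.40126134  55.14145577]
wrist 2025 h [42.7 54.  58.6] top 377 rect [ 0.9 -0.7 41.7 42.5 89. ] line ang -89.8 med top h 54.5
```

Call:
send_rows(
  steps=[
    [[0,0,0.1,0,0.25],[0,0,0.09,0,0.25],[-0.03,0,0.055,0,0.25],[-0.03,0,0.055,0,0.25],[0,0,0,0,0.25]],
  ],
)

```text
time_s: 14.72
ee_pos: [556.4, 71.9, 94.5]
ee_rot: [-180.0, 0.0, 177.5]
force: [-1.8, -2.3, 8.1]
gripper_width: 22.5
gripper_force: 4.1
```

Call:
send_rows(
  steps=[
    [[-0.03,0,0.055,0,0.25],[-0.03,0,0.055,0,0.25],[0,0,0,0,0.25],[0,0,0,0,0.25]],
  ],
)

```text
time_s: 15.05
ee_pos: [558.3, 71.8, 90.9]
ee_rot: [-180.0, 0.0, 177.5]
force: [-4.2, -2.2, 10.7]
gripper_width: 22.1
gripper_force: 6.1
```

Call:
send_rows(
  steps=[
    [[-0.03,0,0.06,0,0.25],[0,0,0.03,0,0.25],[0,0,0,0,0.25]],
  ],
)

```text
time_s: 15.3
ee_pos: [559.0, 71.8, 89.6]
ee_rot: [180.0, 0.0, 177.5]
force: [-10.5, -3.0, 24.2]
gripper_width: 22.9
gripper_force: 14.1
```

Run:
```python
from h import *
s=env.state(); print(w2m(s['ee_pos']),s['ee_pos'],s['force'])
```

```text
[-91.9809812   55.41466405] [558.97946543  71.80812023  89.60346359] [-10.51913265  -2.98913364  24.2462848 ]
```

Call:
send_rows(
  steps=[
    [[0,0,0,0,0.2],[0,0,0,0,0.15],[0,0,0,0,0.1],[0,0,0,0,0.05],[0,0,0,0,0.05]],
  ],
  squeeze=25,
)

```text
time_s: 15.72
ee_pos: [558.7, 71.7, 89.6]
ee_rot: [180.0, -0.0, 177.5]
force: [-10.2, -1.8, 24.7]
gripper_width: 19.0
gripper_force: 32.3
```

Call:
send_rows(
  steps=[
    [[0.01,0,-0.02,0,0.05],[0,0,0,0,0.02],[0,0,0,0,0.02],[0,0,0,0,0.02]],
  ],
  squeeze=50,
)

```text
time_s: 16.05
ee_pos: [556.3, 72.2, 89.3]
ee_rot: [180.0, -0.3, 177.4]
force: [-12.2, -1.1, 22.7]
gripper_width: 10.8
gripper_force: 73.8
```

Run:
```python
from h import *
s=env.state(); print(w2m(s['ee_pos']),s['ee_pos'],s['force'],s['gripper_width'],s['torque'])
f=grab('wrist'); cv2.imwrite('pics/w4.png',cv2.resize(f['pixels'][150:350,180:380],None,fx=3,fy=3,interpolation=2)[:,:,::-1])
```

```text
[-94.63738523  55.73278077] [556.34061019  72.2487149   89.31470723] [-12.1540852   -1.09522841  22.72984488] 10.831426513094275 [-0.15763678  1.93547033  0.00595851]
```

View pics/w4.png

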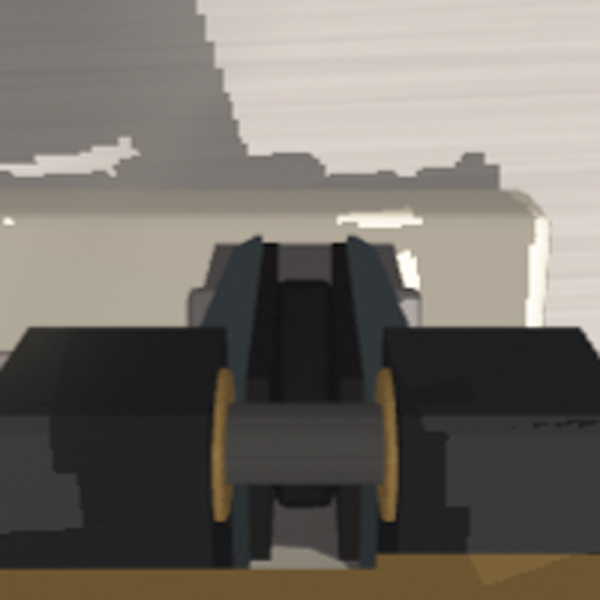

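Call:
send_rows(
  steps=[
    [[0.06,0,0.03,0,0.02],[0.06,0,0.035,0,0.02],[0.06,0,0.03,0,0.02],[0,0,0,0,0.02]],
  ],
  squeeze=12,
)

```text
time_s: 16.43
ee_pos: [555.6, 72.3, 88.8]
ee_rot: [179.9, 0.6, 177.5]
force: [-3.1, -3.7, 28.9]
gripper_width: 10.8
gripper_force: 24.2
```

Run:
```python
from h import *
s=env.state(); print(w2m(s['ee_pos']),s['ee_pos'],s['force'],s['gripper_width'],s['torque'])
```

```text
[-95.38158937  55.73140672] [555.59713838  72.28175041  88.75006791] [-3.14991428 -3.6713946  28.94677842] 10.820751296690828 [-0.68921193  0.43442154 -0.00085859]
```

Call:
send_rows(
  steps=[
    [[0.06,0,0.0,0,0.02],[0.06,0,0.02,0,0.02],[0.06,0,0.02,0,0.02],[0,0,0,0,0.02]],
  ],
  squeeze=6,
)

```text
time_s: 16.77
ee_pos: [554.4, 72.4, 88.3]
ee_rot: [179.9, 1.4, 177.5]
force: [6.1, -5.2, 24.6]
gripper_width: 10.9
gripper_force: 14.9
```

Run:
```python
from h import *
s=env.state(); print(w2m(s['ee_pos']),s['ee_pos'],s['force'],s['gripper_width'],s['torque'])
```

```text
[-96.59421904  55.81949719] [554.38987832  72.42581229  88.2623182 ] [ 6.07355487 -5.21625467 24.60708047] 10.9222915121385 [-0.98257695 -1.60707025 -0.11206633]
```

Call:
send_rows(
  steps=[
    [[0,0.015,0,0.3,0.02],[0,0.015,0,0.3,0.02],[0,0.015,0,0.3,0.02],[0,0.01,0,0.2,0.02],[0,0,0,0,0.02]],
  ],
  squeeze=20,
)

```text
time_s: 17.18
ee_pos: [554.6, 74.9, 88.2]
ee_rot: [179.7, 1.3, 169.9]
force: [5.5, -5.0, 23.8]
gripper_width: 11.3
gripper_force: 32.0
```

Run:
```python
from h import *
s=env.state(); print(w2m(s['ee_pos']),s['ee_pos'],s['force'],s['gripper_width'],s['torque'],s['ee_rot'])
```

```text
[-96.49325837  58.29092521] [554.60499685  74.88992948  88.18101078] [ 5.48259462 -4.98308625 23.82655433] 11.339286321716811 [-0.3679831  -1.52635779  0.24640621] [179.69512651   1.3117828  169.91030903]
```

Call:
send_rows(
  steps=[
    [[-0.1,0,0.05,0,0.05],[0,0,0.02,0,0.16],[0,0,0.0,0,0.16],[0,0,0,0,0.16]],
  ],
)

```text
time_s: 17.52
ee_pos: [554.1, 73.3, 87.4]
ee_rot: [179.9, 0.8, 169.9]
force: [-7.7, -7.6, 44.1]
gripper_width: 14.6
gripper_force: 21.7
```

Run:
```python
from h import *
s=env.state(); print(w2m(s['ee_pos']),s['ee_pos'],s['force'],s['gripper_width'],s['torque'],s['ee_rot'])
```

```text
[-96.92261714  56.72046046] [554.10348721  73.34099547  87.35002598] [-7.73854822 -7.55975357 44.09753897] 14.574398760792342 [-1.08140672  0.72810104 -0.05355995] [179.86945794   0.84531134 169.91585589]
```

Call:
send_rows(
  steps=[
    [[0.08,0,-0.04,0,0.16],[0.08,0,-0.0,0,0.16],[0.06,0,0.0,0,0.16],[0,0,0,0,0.16]],
  ],
)

```text
time_s: 17.85
ee_pos: [540.2, 75.7, 80.9]
ee_rot: [180.0, 0.0, 169.9]
force: [0.1, -0.3, 0.5]
gripper_width: 14.8
gripper_force: 0.4
```

Run:
```python
from h import *
s=env.state(); print(w2m(s['ee_pos']),s['ee_pos'],s['force'],s['gripper_width'],s['torque'],s['ee_rot'])
```

```text
[-110.88844859   58.40035369] [540.23026021  75.66479877  80.8871812 ] [ 0.12103085 -0.32002636  0.46988526] 14.821936017756045 [-0.18491203  0.0270949  -0.01414363] [1.79950395e+02 4.77650646e-02 1.69865916e+02]
```

Call:
send_rows(
  steps=[
    [[0.4,0,0,0,0.16],[0.4,0,0,0,0.16],[0,0,-0.8,0,0.16],[0,0,-0.9,0,0.16],[0,0,-0.9,0,0.16]],
  ],
)

```text
time_s: 18.27
ee_pos: [507.3, 81.6, 184.0]
ee_rot: [-180.0, -0.3, 169.9]
force: [0.9, 0.9, -0.1]
gripper_width: 14.7
gripper_force: 0.0
```

Call:
send_rows(
  steps=[
    [[0,0,-0.8,0,0.16],[-0.2,0,0,0,0.16],[0,0,0,0,0.16],[0,0,0,0,0.16]],
  ],
)

```text
time_s: 18.6
ee_pos: [515.9, 79.9, 214.9]
ee_rot: [-180.0, -0.2, 169.9]
force: [0.3, -1.3, -0.4]
gripper_width: 14.7
gripper_force: 0.0
```

Run:
```python
from h import *
s=env.state(); print(w2m(s['ee_pos']),s['ee_pos'])
knob('wrist')
```

```text
[-135.40400589   61.52498325] [515.88538621  79.91955721 214.88213152]
wrist 475 h [38.1 39.2 39.6] top 457 rect [ 0.2  0.4 11.1 41.9 88.7] line ang -2.0 med top h 38.1
```

Call:
send_rows(
  steps=[
    [[0,0,0,-0.54,0],[0,0,0,-0.54,0],[-0.41,-0.81,0,0,0],[0,0,0.8,0,0],[0,0,0.7,0,0]],
  ],
)

```text
time_s: 19.07
ee_pos: [531.5, 45.7, 154.7]
ee_rot: [180.0, -0.0, 177.2]
force: [-0.8, -0.3, -0.6]
gripper_width: 0.6
gripper_force: 0.0
```

Run:
```python
from h import *
s=env.state(); print(w2m(s['ee_pos'])); plan(*m2w(-119,29),98,177.35)
```

```text
[-118.22787372   28.02016692]
pos [531.5  45.7 154.7] yaw 177.2 units [0.02 0.02 1.42] n 2.0 turn -0.02 F [-0.8 -0.3 -0.6] t 19.1 w 0.6
```

Call:
send_rows(
  steps=[
    [[0,0,0.8,0,0],[0,0,0.58,0,0],[0,0.15,0,0,0],[0,0.1,0,0,0],[0,0,0,0,0]],
  ],
)

```text
time_s: 19.48
ee_pos: [532.4, 57.6, 101.7]
ee_rot: [180.0, 0.0, 177.4]
force: [0.7, 0.2, 0.0]
gripper_width: 0.2
gripper_force: 0.0
```

Call:
send_rows(
  steps=[
    [[0,0.06,0,0,0],[0,0.06,0,0,0],[0,0.06,0,0,0],[0,0,0,0,0]],
  ],
)

```text
time_s: 19.82
ee_pos: [532.6, 61.0, 102.3]
ee_rot: [-179.7, 0.1, 177.4]
force: [0.1, -10.0, -2.5]
gripper_width: 0.6
gripper_force: 4.6
```

Run:
```python
from h import *
s=env.state(); print(w2m(s['ee_pos']),s['ee_pos'][2],s['force']); knob('wrist')
```

```text
[-117.85025999   43.3755246 ] 102.32732951689333 [  0.13454621 -10.01401286  -2.51158152]Traceback (most recent call last):
  File "<stdin>", line 2, in <module>
  File "h.py", line 28, in knob
    n=np.percentile(h[m],[50,90,97]); top=m&(abs(h-n[1])<6)
    return _quantile_unchecked(
        a, q, axis, out, overwrite_input, method, keepdims, weights)
    return _ureduce(a,
                    func=_quantile_ureduce_func,
    ...<5 lines>...
                    overwrite_input=overwrite_input,
                    method=method)
    r = func(a, **kwargs)
    result = _quantile(arr,
                       quantiles=q,
    ...<2 lines>...
                       out=out,
                       weights=wgt)
    slices_having_nans = np.isnan(arr[-1, ...])
                                  ~~~^^^^^^^^^
IndexError: index -1 is out of bounds for axis 0 with size 0
```

Call:
send_rows(
  steps=[
    [[0,0.04,0,0,0],[0,0.04,0,0,0],[0,0,0,0,0]],
  ],
)

```text
time_s: 20.12
ee_pos: [532.1, 64.3, 102.0]
ee_rot: [-179.7, 0.0, 177.4]
force: [-1.0, -8.7, -2.8]
gripper_width: 0.6
gripper_force: 3.6
```

Call:
send_rows(
  steps=[
    [[0,-0.3,0,0,0],[0,0,-0.8,0,0],[0,0,-0.9,0,0],[0.2,0,-0.9,0,0],[0,0,0,0,0]],
  ],
)

```text
time_s: 20.53
ee_pos: [527.4, 55.6, 213.9]
ee_rot: [179.8, 0.9, 177.3]
force: [0.8, -0.3, -0.2]
gripper_width: 0.3
gripper_force: 0.0
```

Run:
```python
from h import *
s=env.state(); print(w2m(s['ee_pos']),s['ee_pos'][2],s['force']); knob('wrist')
```

```text
[-122.74539083   37.79877211] 213.87442184422827 [ 0.76172653 -0.30487514 -0.15738761]
wrist 236 h [37.5 38.4 38.7] top 236 rect [-7.   3.8 10.8 25.9 66.2] line ang -12.8 med top h 37.5
```

Call:
send_rows(
  steps=[
    [[-0.15,0,0.9,0,0],[0,0,0.95,0,0],[0,0,0.95,0,0],[0,0.15,0,0,0],[0,0.1,0,0,0]],
  ],
)

```text
time_s: 21.0
ee_pos: [528.8, 65.2, 92.1]
ee_rot: [-180.0, -0.3, 177.3]
force: [-1.3, -4.0, -2.7]
gripper_width: 1.0
gripper_force: 2.9
```

Call:
send_rows(
  steps=[
    [[0,0.06,0,0,0],[0,0.06,0,0,0],[-0.02,0.06,0,0,0],[-0.02,0.06,0,0,0],[0,0,0,0,0]],
  ],
)

```text
time_s: 21.42
ee_pos: [530.2, 71.1, 94.5]
ee_rot: [-179.5, -0.2, 177.5]
force: [-4.1, -14.8, -3.7]
gripper_width: -0.0
gripper_force: 6.4
```

Call:
send_rows(
  steps=[
    [[-0.03,0.06,0,0,0],[-0.03,0.06,0,0,0],[-0.03,0.06,0,0,0],[0,0,0,0,0]],
  ],
)

```text
time_s: 21.75
ee_pos: [531.1, 73.0, 93.7]
ee_rot: [-179.0, -0.6, 177.6]
force: [-9.0, -29.8, -0.7]
gripper_width: 0.8
gripper_force: 13.1
```

Call:
send_rows(
  steps=[
    [[0.3,-0.4,0,0,0],[0.3,0,-0.7,0,0],[0,0,-0.9,0,0],[0,0,-0.9,0,0],[0,0,-0.5,0,0]],
  ],
)

```text
time_s: 22.17
ee_pos: [514.3, 67.4, 221.0]
ee_rot: [179.9, 0.7, 177.3]
force: [1.8, 0.2, 0.3]
gripper_width: 0.3
gripper_force: 0.0
```

Run:
```python
from h import *
s=env.state(); print(w2m(s['ee_pos']),s['ee_pos'][2],s['force']); knob('wrist')
```

```text
[-136.39862474   48.94329947] 221.00261499248623 [1.8414642  0.17539693 0.33839173]
wrist 78 h [37.  38.3 38.5] top 78 rect [-1.5  1.8 10.6 37.8 49.6] line ang -41.1 med top h 37.0
```

Call:
send_rows(
  steps=[
    [[0,0.58,0,0,0],[0,0,0.9,0,0],[0,0,0.9,0,0],[0,0,0.9,0,0],[0,0,0.35,0,0]],
  ],
)

```text
time_s: 22.63
ee_pos: [511.6, 90.4, 89.9]
ee_rot: [180.0, -0.1, 177.4]
force: [-1.2, 0.5, -0.3]
gripper_width: 0.6
gripper_force: 0.0
```

Call:
send_rows(
  steps=[
    [[-0.15,0,0,0,0],[-0.1,0,0,0,0],[-0.1,0,0,0,0],[-0.05,0,0,0,0],[0,0,0,0,0]],
  ],
)

```text
time_s: 23.05
ee_pos: [527.2, 89.8, 93.1]
ee_rot: [179.9, -0.2, 177.3]
force: [-7.6, 1.6, 3.3]
gripper_width: 0.3
gripper_force: 3.8
```

Call:
send_rows(
  steps=[
    [[-0.05,0,0,0,0],[-0.05,0,0,0,0],[-0.05,0,0,0,0],[0,0,0,0,0]],
  ],
)

```text
time_s: 23.38
ee_pos: [528.8, 89.7, 92.0]
ee_rot: [180.0, -0.8, 177.2]
force: [-14.9, 3.9, 3.3]
gripper_width: 0.4
gripper_force: 7.4
```

Run:
```python
from h import *
s=env.state(); print(w2m(s['ee_pos']),s['ee_pos'][2],s['force'])
```

```text
[-122.93994798   71.85683732] 92.00750011248611 [-14.92854042   3.87534377   3.28148674]
```

Call:
send_rows(
  steps=[
    [[-0.06,0,0,0,0],[-0.06,0,0,0,0],[0,0,0,0,0],[0.4,0,0,0,0],[0.3,0,0,0,0]],
  ],
)

```text
time_s: 23.8
ee_pos: [512.4, 90.4, 93.3]
ee_rot: [179.9, 0.2, 177.3]
force: [0.5, -0.1, 0.5]
gripper_width: 0.7
gripper_force: 0.0
```

Call:
send_rows(
  steps=[
    [[0,0,-0.9,0,0],[0,0,-0.9,0,0],[0,0,-0.9,0,0],[-0.5,-0.2,-0.9,0,0],[-0.5,-0.2,0,0,0]],
  ],
)

```text
time_s: 24.22
ee_pos: [555.7, 72.9, 246.7]
ee_rot: [179.8, 1.2, 177.4]
force: [0.9, 1.0, 0.2]
gripper_width: 0.4
gripper_force: 0.0
```

Run:
```python
from h import *
for i in range(2):
  try: knob('wrist')
  except Exception as e: print('x')
s=env.state(); print(w2m(s['ee_pos']),s['ee_pos'][2],s['force'])
f=grab('wrist'); cv2.imwrite('pics/w6.png',cv2.resize(f['pixels'][120:320,180:400],None,fx=3,fy=3,interpolation=2)[:,:,::-1])
f=grab('scene'); save(f,'s6.png')
```

```text
wrist 463 h [37.  38.1 38.5] top 401 rect [ 0.4  0.5 11.  41.7 50. ] line ang -39.8 med top h 37.2
wrist 474 h [36.9 38.  38.5] top 410 rect [ 0.4  0.5 11.1 41.9 50. ] line ang -40.0 med top h 37.1
[-95.73972144  54.86738304] 239.99176930105273 [-0.87747406  0.74940234  0.42661555]
```

View pics/w6.png

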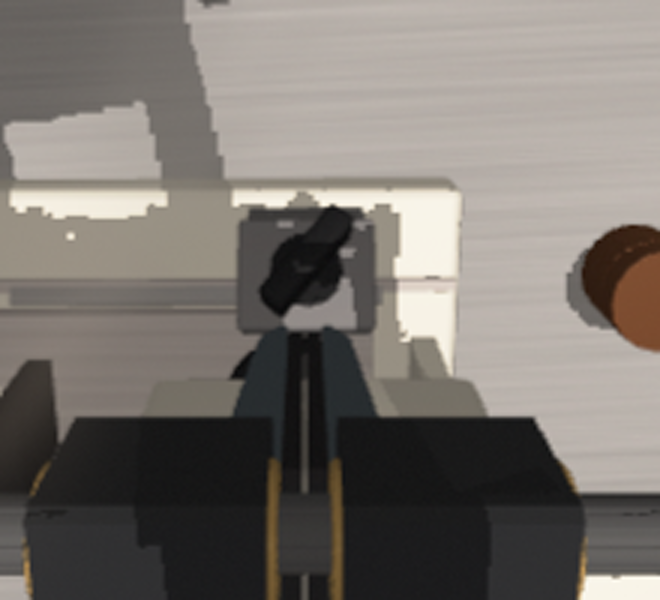

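View pics/s6.png

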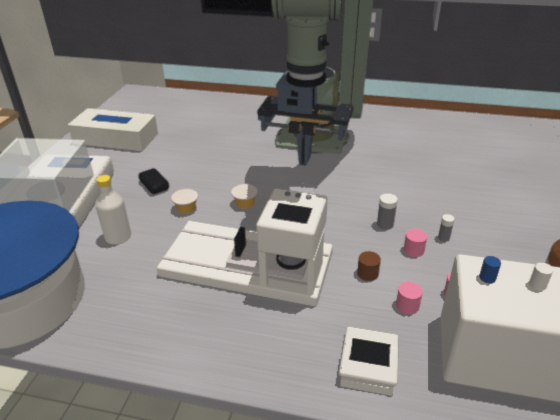

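The knob reads pressed in 5.5 mm and is against its stop: the bar has turned 66° and sits at 40° past the slope line. In the scene view the carriage is fully in and everything else still stands. I'm handing it in.

```bash
python3 -c "
from workcell import env
print(env.job_done())"
```

```text
the job is handed in; nothing more can be done
None
```

The job is handed in, but the system gave no verdict. By my last measurements the squat jar is in the nest, the carriage is fully in, and the knob is pressed in about 5.5 mm and turned to its stop. The arm is clear, and nothing else looked moved in the last scene picture.

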